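# Free the handpiece from its left-hand bench clamp

## Robot

A 6-joint arm with a two-finger parallel gripper is mounted at the origin on the work surface. World frame = base frame: x ahead of the robot, y to its left, z up, the work surface at z = 0. Lengths are in m, angles in rad, forces in N, time in s.
With the tool pointing down it reaches from about 0.35 to 0.725 m from the base axis. Payload 6 kg.
Tool frame: the origin (TCP) lies midway between the tips of the shut fingers; the grasp point (between the pads) lies 19 mm behind it (env.grip_depth is the distance from the TCP to the grasp point, in m); z points along the fingers, y is the line along which they close (so a half turn about z gives the same grasp; the last joint's range is limited). The gripper opens to 85 mm and grips with 20 to 120 N. Pads are 22 mm wide; open, the fingers measure 114 mm over their backs; the gripper's body (76 mm by 85 mm) begins 54 mm behind the grasp point. The pads swing forward as they close: fully open they stand 13 mm farther back than shut.
Start: joints at [1.484, 0.04, 0.085, 0, -1.615, -0.334], TCP at [0.245, 0.548, 0.231] pointing down, gripper open.
Joint ranges: [-2.56, 2.56], [-1.29, 2.01], [-1.08, 1.49], [-3.29, 1.98], [-2.81, -0.18], [-2.99, 2.99]. Speed limits (rad/s): [2.57, 2.57, 3.01, 3.14, 3.14, 3.14].

## Interface

Orientations are given as a rotation vector (axis times angle).
In Python, from cell import env gives the robot as it stands.
- The arm moves only by the tool step_arm, never from a script. Its argument "series" is text: rows parted by semicolons, each of 7 numbers parted by spaces: the opening, from 0 (shut) to 1 (fully open), then the shift along the tool's x, y, z in mm, then the turn, a rotation vector about the tool's x, y, z in rad. A call has 1 to 10 rows; each row is the pose to reach, as a shift and turn from the pose commanded when the call began, along the tool's axes at that moment; what a row does not reach only later rows make up. A row lasts 1/8 s, in which the tool goes at most 62.5 mm and 10.7 degrees, less where a joint would pass 70% of its speed; a pose out of reach is approached as far as the arm can. A call with a gripper value outside its range is refused whole. The fingers move at their own pace and stop on an object; "force" is the grip in N (left out, the last holds). Time passes only in rows, so rows that repeat a pose let the fingers close. It gives the time, the measured TCP pose, the force, the opening and the grip force at its end, in the units of the state.
- env.sense(): the state, without advancing time (a new reading comes with each control period).
- env.read_camera(name): name is "scene" or "top" or "wrist"; returns a dict with "frame" (420x560x3 uint8, blue, green, red), "K" (3x3 intrinsics, pixels), "position" and "attitude" of the camera in the world. Camera axes: x right, y up, looking along -z (the intrinsics and any distortion apply to the point x, -y, -z); pixel columns grow to the right and rows downward; lengths in m; the calibration is good to about 2 mm. A picture is of the moment at which its call begins. There is no depth.
- env.hand_in(): hands the job in; it is judged then, once.
The state is a dict: "t": time; "joint_positions": joint angles; "qvel": joint speeds; "effort": joint torques, N m; "tcp_pos": TCP position; "tool_rot": TCP orientation; "contact_force": force on the tool from outside, world axes, zero at the start; "ft_torque": the same for the moment, N m; "gripper_width": finger opening in m; "grasp_force": force on a finger pad.
Only numpy, scipy, OpenCV 4.12 (cv2) and the standard library are available. Lean on these libraries where they do the work, as an engineer would, in place of code of your own. Each camera call takes 0.05 s, during which the arm holds its last target. There are 200 camera calls.

## Task

Loosen the bench clamp that holds the rotary handpiece: its nut has a left-hand thread, so swing the red-handled lever clockwise (seen from above), feeling that it gives. It frees the handpiece only close to its stop, which has to be felt for, not forced: never strain the lever either way. Then draw the freed handpiece straight out of the cradle, nose first, without dragging it hard against the clamp, and lay it down flat in the blue tray, not dropped, and let go. Leave the other things on the bench where they are.

Things in the scene. Friction and masses are not known exactly. Their poses are not given: they have to be found in the camera images.
- stand: Grey and aluminium bench clamp, fixed, on a dark base plate 120 x 130 mm, 12 mm thick. Origin: on the table top, below the vertical axis of the lever's nut; z up. The handpiece lies along its y with the nose towards -y, and leaves towards -y.
- cradle (a point): Middle of the cradle's floor at its open nose-side end, 40 mm above the table, 37 mm from the nut's axis; axes as the stand. The cradle is an open-topped channel running from here 90 mm towards +y, side walls 34 mm apart (6 mm thick, 20 mm high), with an end stop behind the handpiece's tail.
- bridge (a point): Centre of the top of the grey bridge across the cradle: 70 mm along x, 28 mm along y, z = 74 to 94 mm above the table. Under it a brass pad 8 mm thick reaches into the handpiece's waist and keeps it from sliding until the nut is loosened. The pad rises as the nut turns clockwise, 2.3 mm per rad; it comes clear only in the last 0.4 rad or so before the open stop.
- clamp_nut (a point): Brass left-hand nut on the bridge, on the lever's axis, 105 mm above the table; axes as the stand. Clockwise from above loosens: 1.3 to 3.3 rad to the open stop, different each time and not visible. The other way the shut stop is 0 to 2 rad off. Friction is steady, 0.25 N m (4 N at the handle). At the open stop the lever lies on the tail side, clear of the handpiece's body.
- lever_handle (a point): Middle of the upright red handle at the lever's end: a cylinder 18 mm across, 44 mm high, from z = 120 to 164 mm above the table (this point: 144 mm). It revolves freely about its own axis and moves in a level circle, 60 mm from the nut's axis. The arm under it is 13 mm wide. The point's x axis points from the nut outward along the lever.
- lever (a joint): How far the lever is sprung by the load on it, rad, positive when pushed clockwise: 0 unloaded, 6 N m per rad (0.01 rad per newton pushed at the handle along the circle). Simply turning the nut springs it by about 0.04. Beyond 0.15 (15 N at the handle) either way it is strained.
- handpiece: Black cordless rotary tool, a cylinder 28 mm across, 0.14 to 0.24 kg, lying in the cradle. Origin: on its axis, mid waist, 54 mm above the table. y runs nose to tail: tail end +40 mm, bright waist (14 mm across) -8 to +8, black body to -82, steel nose cone to -100, brass brush (16 mm across) to -126. Green switch 3 mm proud on top, -18 to -34. It can be lifted once 55 mm out.
- handpiece_mid (a point): The point on the handpiece's axis halfway along its whole length (166 mm), 43 mm from the origin towards the nose.
- tray: Blue open tray, fixed, outside 136 mm along its x and 240 mm along its y, walls 5 mm thick and 24 mm high, floor 5 mm thick with a thin black liner. Origin: centre of its underside on the table. Either end of the tray may take the nose.
- panel: corroded dark iron plate under treatment, 130 x 170 x 4 mm, lying flat; leave alone
- white_jar: white plastic jar with black cap, 64 mm across, 85 mm high; leave alone
- glass_jar: glass jar with green lid, 84 mm across, 120 mm high; leave alone
- flask: black steel drinking flask, 68 mm across, 240 mm high; leave alone
- polish_tin: small brass-coloured tin, 44 mm across, 30 mm high; leave alone
- cork_block: cork sanding block 50 x 70 x 28 mm; leave alone
- brush: hand brush 170 mm long lying on the bench; leave alone
Not all that is in view belongs to the job. Leave any purple look-alike of the stand alone.

How it is judged:
By the outcome, as a careful person would: the job done as asked, in the order asked, and still so for the second after the job is handed in, with the robot touching nothing.
It also fails if it takes over 72 s, if anything falls off the work surface, if the arm or the gripper's body presses on something with over 40 N, if the wrist force passes 120 N, or if a joint passes its speed limit or range.

## Working session

There is one attempt and no reset: what is moved stays moved. The work goes in short steps, Python scripts to look and compute and a tool call to move; the robot and the scene stay as the last step left them, time stands still between calls to the robot, and variables do not carry over. Pictures are saved under pics/ and viewed, at most 10 in all, crops included, and the job is handed in when it is done.

Besides the shell and the picture viewer there is one more tool, called after "Request:" by a JSON object that holds its "name" and its "arguments", one argument or row to a line. step_arm: Moves the arm, as the interface text tells. Its arguments: {"type":"object","properties":{"series":{"type":"string"},"force":{"type":"number"}},"required":["series"]}

```bash
ls; mkdir -p pics
cat > h.py <<'E'
import numpy as np, cv2
from cell import env
from scipy.spatial.transform import Rotation as R
def cam(n):
    c=env.read_camera(n); return c
def rotm(a):
    a=np.array(a,float)
    return a if a.shape==(3,3) else (R.from_rotvec(a).as_matrix() if a.size==3 else R.from_quat(a).as_matrix())
def ray(c,u,v):
    K=np.array(c['K']); d=np.linalg.inv(K)@[u,v,1]; d=np.array([d[0],-d[1],-d[2]])
    return np.array(c['position']),rotm(c['attitude'])@d
def atz(c,u,v,z):
    p,d=ray(c,u,v); return p+d*(z-p[2])/d[2]
def proj(c,P):
    q=rotm(c['attitude']).T@(np.array(P)-c['position']); q=np.array([q[0],-q[1],-q[2]]); w=np.array(c['K'])@q; return w[:2]/w[2]
E
python3 - <<'E'
from h import *
for n in ('top','scene'):
    c=cam(n); cv2.imwrite(f'pics/{n}0.png',cv2.resize(c['frame'],(800,600)))
    print({k:v for k,v in c.items() if k!='frame'})
    import pickle; pickle.dump(c,open(n+'0.pkl','wb'))
print(env.sense())
E
```

```text
pics
{'K': array([[419.58991258,   0.        , 269.97594647],
       [  0.        , 419.58991258, 215.87209556],
       [  0.        ,   0.        ,   1.        ]]), 'position': array([ 0.26139649, -0.02685182,  1.18230106]), 'attitude': array([ 0.14576416, -0.11742309, -1.5784165 ])}
{'K': array([[467.82248452,   0.        , 279.25980367],
       [  0.        , 467.82248452, 209.70054653],
       [  0.        ,   0.        ,   1.        ]]), 'position': array([1.09005686, 0.53349225, 1.40084465]), 'attitude': array([0.30834691, 0.67693324, 2.19311786])}
{'t': 0.1, 'joint_positions': array([ 1.48365474e+00,  4.07784538e-02,  8.38973149e-02, -3.85312326e-04,
       -1.61552687e+00, -3.33678700e-01]), 'qvel': array([ 0.00100514, -0.00099594,  0.00219624, -0.00010743, -0.00098757,
        0.00095735]), 'effort': array([-4.78141825e-03, -3.69353306e+01,  3.48277795e+01,  6.95149362e+00,
       -4.55174493e-03,  2.91198894e-06]), 'tcp_pos': array([0.24493636, 0.54739451, 0.23036076]), 'tool_rot': array([ 3.07070095e+00, -6.55786300e-01, -2.88644727e-04]), 'contact_force': array([ 0.62659878,  0.39410176, -1.71572544]), 'ft_torque': array([-0.00998703, -0.00279542, -0.00654124]), 'grasp_force': 0.0, 'gripper_width': 0.08555448377809186}
```

View pics/top0.png

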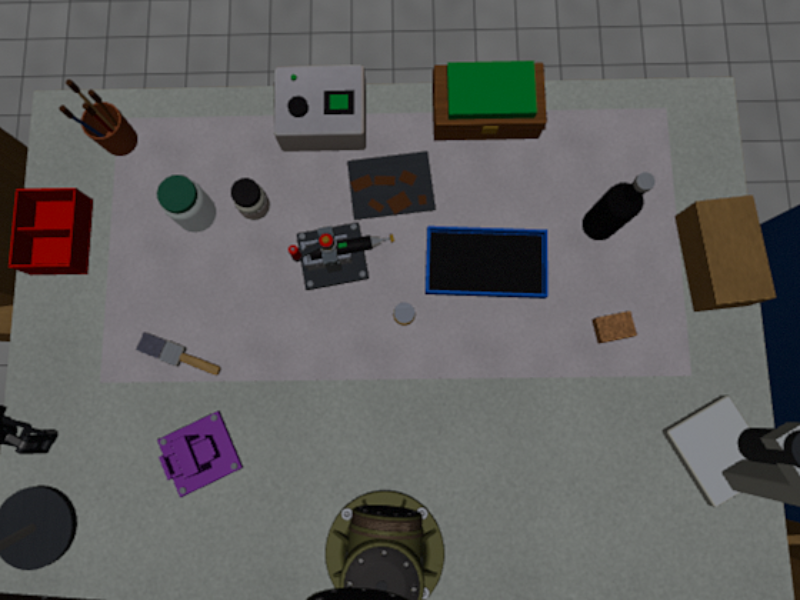

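View pics/scene0.png

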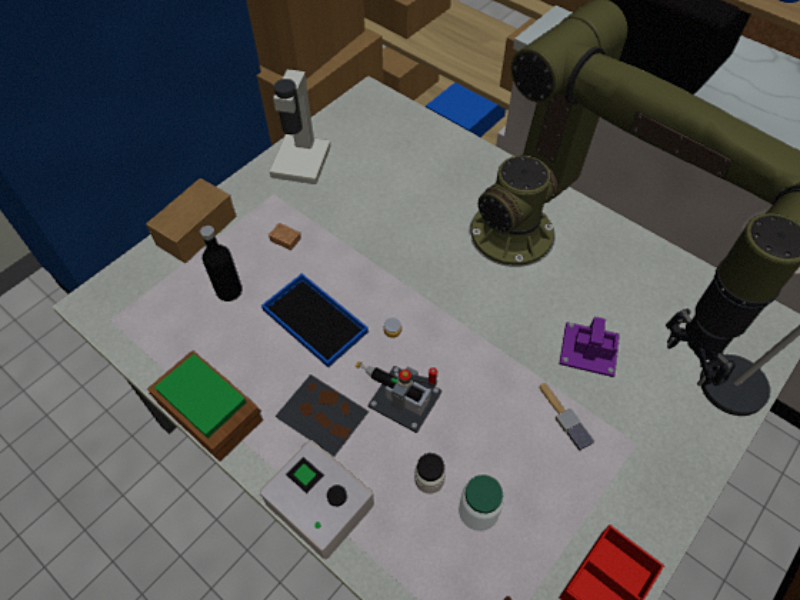

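The top view shows the stand at about (333,255), with the nose pointing right to (392,238) and the red handle at (294,252). The tray is at (487,262). Next I'll enlarge the stand.

Run:
```python
import pickle,cv2,numpy as np
a=pickle.load(open('top0.pkl','rb'))['frame'][140:220,190:290]
b=pickle.load(open('scene0.pkl','rb'))['frame'][240:310,240:320]
a=cv2.resize(a,None,fx=4,fy=6*4/6,interpolation=cv2.INTER_CUBIC); b=cv2.resize(b,None,fx=4.9,fy=4.9,interpolation=cv2.INTER_CUBIC)
h=max(a.shape[0],b.shape[0]); im=np.zeros((h,a.shape[1]+b.shape[1],3),np.uint8); im[:a.shape[0],:a.shape[1]]=a; im[:b.shape[0],a.shape[1]:]=b
im=np.clip(im.astype(float)*1.6,0,255).astype(np.uint8)
print(im.shape); cv2.imwrite('pics/crop1.png',im)
```

```text
(343, 792, 3)
```

View pics/crop1.png

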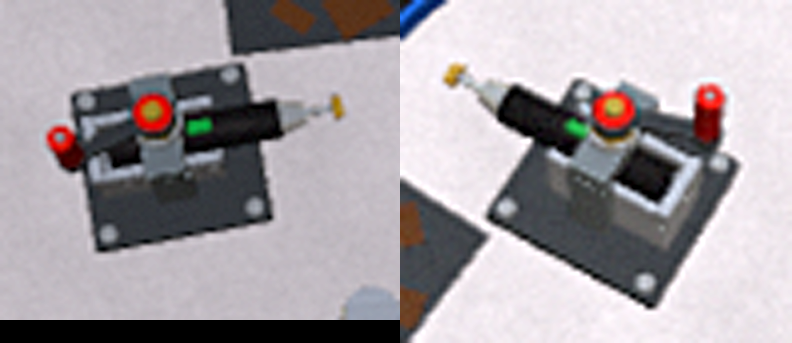

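Run:
```python
from h import *; import pickle
t=pickle.load(open('top0.pkl','rb')); s=pickle.load(open('scene0.pkl','rb'))
T=lambda x,y,z:atz(t,190+x/4,140+y/4,z)
S=lambda x,y,z:atz(s,240+(x-400)/4.9,240+y/4.9,z)
print('plate top',[T(*p,.012).round(4) for p in((72,95),(245,64),(272,217),(97,251))])
print('plate scene',[S(*p,.012).round(4) for p in((737,160),(653,307),(487,213),(577,80))])
def tri(a,b):
    (p,d),(q,e)=a,b; d=d/np.linalg.norm(d);e=e/np.linalg.norm(e)
    A=np.stack([d,-e],1); x=np.linalg.lstsq(A,q-p,rcond=None)[0]; A1=p+d*x[0];B1=q+e*x[1]; return ((A1+B1)/2).round(4),np.linalg.norm(A1-B1).round(4)
TR=lambda x,y:ray(t,190+x/4,140+y/4); SR=lambda x,y:ray(s,240+(x-400)/4.9,240+y/4.9)
print('nut',tri(TR(153,110),SR(614,107)))
print('handle top',tri(TR(61,133),SR(711,90)), T(61,133,.164),S(711,90,.164))
print('brush',tri(TR(337,107),SR(456,73)))
print('tray corners z.024',[atz(t,u*.7,v*.7,.024).round(4) for u,v in((427,228),(547,229),(547,297),(426,293))])
print('tray scene',[atz(s,u*.7,v*.7,.024).round(4) for u,v in((303,276),(367,326),(329,362),(263,310))])
```

```text
plate top [array([0.6148, 0.1714, 0.012 ]), array([0.6361, 0.0458, 0.012 ]), array([0.5223, 0.0268, 0.012 ]), array([0.4993, 0.1518, 0.012 ])]
plate scene [array([0.5017, 0.154 , 0.012 ]), array([0.6192, 0.178 , 0.012 ]), array([0.6392, 0.052 , 0.012 ]), array([0.525 , 0.0326, 0.012 ])]
nut (array([0.5698, 0.1008, 0.1213]), np.float64(0.0032))
handle top (array([0.542 , 0.1534, 0.1676]), np.float64(0.0044)) [0.54425599 0.15218468 0.164     ] [0.53924103 0.15413833 0.164     ]
brush (array([ 0.5902, -0.0194,  0.052 ]), np.float64(0.003))
tray corners z.024 [array([ 0.6193, -0.0913,  0.024 ]), array([ 0.6135, -0.3303,  0.024 ]), array([ 0.4756, -0.3228,  0.024 ]), array([ 0.4868, -0.0865,  0.024 ])]
tray scene [array([ 0.483 , -0.3111,  0.024 ]), array([ 0.4892, -0.0858,  0.024 ]), array([ 0.6207, -0.0873,  0.024 ]), array([ 0.6205, -0.3127,  0.024 ])]
```

Request:
{"name": "step_arm", "arguments": {
  "series": "1 431 239 0 0 0 0.984;1 431 239 0 0 0 0.984;1 431 239 0 0 0 0.984;1 431 239 0 0 0 0.984;1 431 239 0 0 0 0.984;1 431 239 0 0 0 0.984;1 431 239 0 0 0 0.984;1 431 239 0 0 0 0.984;1 431 239 0 0 0 0.984;1 431 239 0 0 0 0.984",
  "force": 30
}}

```text
t: 1.35
tcp_pos: [0.5407, 0.1533, 0.2308]
tool_rot: [2.397, -2.03, -0.001]
contact_force: [-0.7, 0.0, -0.3]
gripper_width: 0.0854
grasp_force: 0.0
```

```bash
cat >> h.py <<'E'
def tool(P,s=None):
    s=s or env.sense(); return (rotm(s['tool_rot']).T@(np.array(P)-s['tcp_pos'])*1000).round(1)
E
python3 - <<'E'
from h import *; import pickle
c=cam('wrist'); pickle.dump(c,open('w1.pkl','wb')); s=env.sense()
print(c['position'],c['K'][0],s['contact_force'],s['joint_positions'])
print('handle guess px',proj(c,[.5415,.153,.164])*800/560,'nut',proj(c,[.57,.1,.121])*800/560)
cv2.imwrite('pics/w1.png',cv2.resize(c['frame'],(800,600)))
E
```

```text
[0.55334652 0.07934491 0.37341174] [315.59969482   0.         279.79127537] [-0.40509647 -0.48248557  0.32055226] [ 6.34480295e-01 -6.03994987e-02 -1.54548438e-02 -2.16830532e-04
 -1.61625224e+00 -4.68008878e-01]
handle guess px [398.66748571 305.82315048] nut [363.28211105 180.95917906]
```

View pics/w1.png

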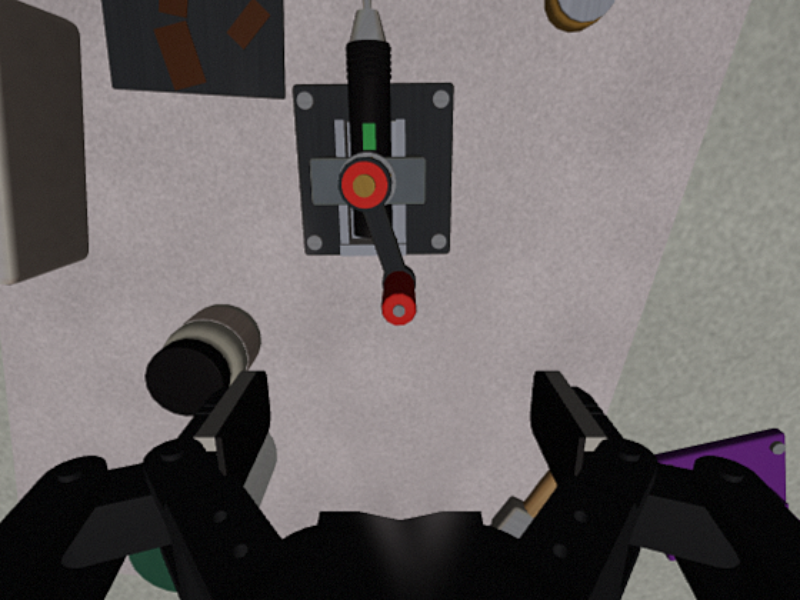

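The wrist view shows the handle top at (399,310) and the nut at (364,185). Both are within 2 mm of the estimate, so I'm descending on the handle and gripping it gently.

Request:
{"name": "step_arm", "arguments": {
  "series": "1 -2 -1 50 0 0 0;1 -2 -1 105 0 0 0;1 -2 -1 105 0 0 0;1 -2 -1 105 0 0 0;0.4 -2 -1 105 0 0 0;0.4 -2 -1 105 0 0 0;0.4 -2 -1 105 0 0 0;0.4 -2 -1 105 0 0 0;0.4 -2 -1 105 0 0 0",
  "force": 25
}}

```text
t: 2.52
tcp_pos: [0.5415, 0.1555, 0.1263]
tool_rot: [2.398, -2.03, 0.0]
contact_force: [0.1, 0.8, 0.5]
gripper_width: 0.0339
grasp_force: 0.0
```

Request:
{"name": "step_arm", "arguments": {
  "series": "0.15 0 0 0 0 0 0;0.15 0 0 0 0 0 0;0.15 0 0 0 0 0 0;0.15 0 0 0 0 0 0",
  "force": 25
}}

```text
t: 3.02
tcp_pos: [0.5415, 0.1555, 0.1263]
tool_rot: [2.398, -2.03, 0.0]
contact_force: [-1.0, 0.4, 0.7]
gripper_width: 0.0173
grasp_force: 24.9
```

Run:
```python
import numpy as np
p0=np.radians(161.7)
for d in np.arange(0,3.4,.1): print(round(d,2),(60*(np.cos(p0+d)-np.cos(p0))).round(1),(60*(np.sin(p0+d)-np.sin(p0))).round(1), 'tang',np.round([-np.sin(p0+d),np.cos(p0+d)],2))
```

```text
0.0 0.0 0.0 tang [-0.31 -0.95]
0.1 -1.6 -5.8 tang [-0.22 -0.98]
0.2 -2.6 -11.7 tang [-0.12 -0.99]
0.3 -3.0 -17.7 tang [-0.02 -1.  ]
0.4 -2.8 -23.7 tang [ 0.08 -1.  ]
0.5 -2.1 -29.6 tang [ 0.18 -0.98]
0.6 -0.7 -35.5 tang [ 0.28 -0.96]
0.7 1.3 -41.1 tang [ 0.37 -0.93]
0.8 3.8 -46.6 tang [ 0.46 -0.89]
0.9 6.8 -51.8 tang [ 0.55 -0.84]
1.0 10.3 -56.6 tang [ 0.63 -0.78]
1.1 14.3 -61.1 tang [ 0.7  -0.71]
1.2 18.8 -65.1 tang [ 0.77 -0.64]
1.3 23.6 -68.7 tang [ 0.83 -0.56]
1.4 28.7 -71.8 tang [ 0.88 -0.47]
1.5 34.1 -74.3 tang [ 0.92 -0.38]
1.6 39.8 -76.3 tang [ 0.96 -0.29]
1.7 45.6 -77.8 tang [ 0.98 -0.19]
1.8 51.6 -78.6 tang [ 1.   -0.09]
1.9 57.6 -78.8 tang [1.   0.01]
2.0 63.5 -78.5 tang [0.99 0.11]
2.1 69.5 -77.5 tang [0.98 0.21]
2.2 75.3 -76.0 tang [0.95 0.3 ]
2.3 80.9 -73.9 tang [0.92 0.4 ]
2.4 86.2 -71.2 tang [0.87 0.49]
2.5 91.3 -68.0 tang [0.82 0.57]
2.6 96.1 -64.3 tang [0.76 0.65]
2.7 100.4 -60.2 tang [0.69 0.72]
2.8 104.3 -55.7 tang [0.61 0.79]
2.9 107.8 -50.8 tang [0.53 0.85]
3.0 110.7 -45.5 tang [0.44 0.9 ]
3.1 113.1 -40.0 tang [0.35 0.94]
3.2 114.9 -34.3 tang [0.26 0.97]
3.3 116.2 -28.5 tang [0.16 0.99]
```

Request:
{"name": "step_arm", "arguments": {
  "series": "0.15 -1 -2.9 0 0 0 0;0.15 -1.6 -5.8 0 0 0 0;0.15 -2.2 -8.8 0 0 0 0;0.15 -2.7 -11.8 0 0 0 0"
}}

```text
t: 3.52
tcp_pos: [0.5528, 0.1601, 0.1262]
tool_rot: [2.397, -2.029, -0.0]
contact_force: [-3.7, -2.0, 1.3]
gripper_width: 0.0172
grasp_force: 25.2
```

Request:
{"name": "step_arm", "arguments": {
  "series": "0.15 -0.4 -3 0 0 0 0;0.15 -0.3 -6 0 0 0 0;0.15 -0.3 -9 0 0 0 0;0.15 -0.1 -12 0 0 0 0;0.15 0.2 -15 0 0 0 0;0.15 0.6 -18 0 0 0 0;0.15 1.2 -21 0 0 0 0;0.15 2 -23.8 0 0 0 0"
}}

```text
t: 4.53
tcp_pos: [0.5765, 0.1619, 0.1261]
tool_rot: [2.397, -2.029, -0.0]
contact_force: [-4.3, -3.4, 1.8]
gripper_width: 0.0173
grasp_force: 25.1
```

Request:
{"name": "step_arm", "arguments": {
  "series": "0.15 1.5 -2.8 0 0 0 0;0.15 3 -5.6 0 0 0 0;0.15 4.5 -8.4 0 0 0 0;0.15 6 -11.1 0 0 0 0;0.15 7.5 -13.7 0 0 0 0;0.15 9 -16.3 0 0 0 0;0.15 10.7 -18.7 0 0 0 0;0.15 12.5 -21.1 0 0 0 0;0.15 14.5 -23.4 0 0 0 0;0.15 16.5 -25.6 0 0 0 0"
}}

```text
t: 5.78
tcp_pos: [0.6048, 0.1502, 0.1264]
tool_rot: [-2.398, 2.029, -0.0]
contact_force: [-2.5, 4.2, 1.3]
gripper_width: 0.0173
grasp_force: 25.2
```

Request:
{"name": "step_arm", "arguments": {
  "series": "0.15 2 -2.2 0 0 0 0;0.15 4.1 -4.4 0 0 0 0;0.15 6.5 -6.3 0 0 0 0;0.15 6.5 -6.3 0 0 0 0"
}}

```text
t: 6.28
tcp_pos: [0.6118, 0.1443, 0.1263]
tool_rot: [2.397, -2.03, 0.0]
contact_force: [-3.2, 2.5, 1.6]
gripper_width: 0.0171
grasp_force: 25.2
```

Request:
{"name": "step_arm", "arguments": {
  "series": "0.15 1.5 -1.1 0 0 0 0;0.15 3 -2.1 0 0 0 0;0.15 4.4 -3 0 0 0 0;0.15 4.4 -3 0 0 0 0"
}}

```text
t: 6.78
tcp_pos: [0.6153, 0.1405, 0.1262]
tool_rot: [2.397, -2.029, -0.0]
contact_force: [-4.7, 0.9, 1.4]
gripper_width: 0.0175
grasp_force: 25.2
```

Request:
{"name": "step_arm", "arguments": {
  "series": "0.15 1.7 -0.6 0 0 0 0;0.15 3.4 -1.3 0 0 0 0;0.15 5.1 -2 0 0 0 0;0.15 5.1 -2 0 0 0 0"
}}

```text
t: 7.28
tcp_pos: [0.6183, 0.1364, 0.1263]
tool_rot: [-2.398, 2.029, 0.0]
contact_force: [-4.4, 3.7, 0.7]
gripper_width: 0.0174
grasp_force: 25.2
```

Request:
{"name": "step_arm", "arguments": {
  "series": "0.15 1.7 -0.6 0 0 0 0;0.15 3.3 -1.2 0 0 0 0;0.15 3.3 -1.2 0 0 0 0"
}}

```text
t: 7.65
tcp_pos: [0.6197, 0.1343, 0.1262]
tool_rot: [-2.398, 2.028, 0.002]
contact_force: [-6.0, 5.9, 1.8]
gripper_width: 0.0168
grasp_force: 25.3
```

Request:
{"name": "step_arm", "arguments": {
  "series": "0.15 0 0 0 0 0 0;0.15 0.9 -0.4 0 0 0 0;0.15 0.9 -0.4 0 0 0 0"
}}

```text
t: 8.02
tcp_pos: [0.6201, 0.1338, 0.1262]
tool_rot: [-2.398, 2.028, 0.003]
contact_force: [-6.4, 7.7, 2.4]
gripper_width: 0.0172
grasp_force: 25.3
```

The force rose from 4 N to 5.6, 8.2 and 9.9 N as the movement stalled, so this is the open stop. I'm relieving the spring and letting go.

Request:
{"name": "step_arm", "arguments": {
  "series": "0.15 -2.3 1 0 0 0 0;0.15 -4.8 2 0 0 0 0;0.15 -4.8 2 0 0 0 0;0.5 -4.8 2 0 0 0 0;0.5 -4.8 2 0 0 0 0;0.5 -4.8 2 0 0 0 0;0.5 -4.8 2 -50 0 0 0;0.5 -4.8 2 -105 0 0 0;0.5 -4.8 2 -105 0 0 0"
}}

```text
t: 9.15
tcp_pos: [0.6198, 0.1366, 0.2379]
tool_rot: [-2.391, 2.025, -0.009]
contact_force: [0.4, 1.0, -0.2]
gripper_width: 0.0426
grasp_force: 0.0
```

Run:
```python
from h import *; import pickle
w=pickle.load(open('w1.pkl','rb')); k=.7
a=atz(w,369.5*k,80*k,.054); b=atz(w,369*k,42*k,.054); n=atz(w,364*k,185*k,.121)
print('body pts',a,b,'nut',n)
c=cam('wrist'); cv2.imwrite('pics/w2.png',cv2.resize(c['frame'],(800,600))); pickle.dump(c,open('w2.pkl','wb'))
print(env.sense()['tcp_pos'],env.sense()['contact_force'])
```

```text
body pts [0.57945237 0.04163388 0.054     ] [0.58296466 0.01988537 0.054     ] nut [0.56930821 0.10207    0.121     ]
[0.6187991  0.1368455  0.23433779] [ 0.1507771  -0.19963216 -0.41718287]
```

View pics/w2.png

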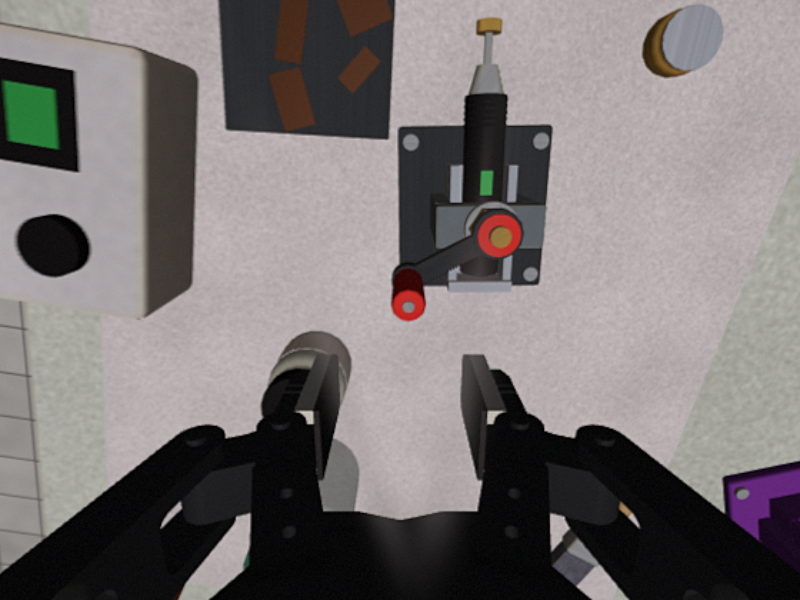

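The handle now sits at (408,303), still on the tail side, and the handpiece runs from (489,27) to (485,190). I'm computing the grasp.

Run:
```python
from h import *; import pickle
w=pickle.load(open('w2.pkl','rb')); k=.7
f=lambda u,v,z:atz(w,u*k,v*k,z)
br=f(489.5,27,.054); b1=f(487,97,.054); b2=f(485.5,185,.057); h=f(408,305,.164); n=f(501,237,.121)
print(br,b1,b2,'handle',h,'nut',n, np.linalg.norm((h-n)[:2]),'lever ang',np.degrees(np.arctan2(*(h-n)[[1,0]])))
for p,q in((br,b1),(br,b2)): print('axis ang',np.degrees(np.arctan2(*(q-p)[[1,0]])), np.linalg.norm((q-p)[:2]))
ang=np.radians(99.5); y=np.array([np.cos(ang),np.sin(ang),0]); o=br+.12*y; o[2]=.054
g=o-.064*y; print('origin',o,'grasp',g)
t=g.copy(); t[2]=.036; print('tool shift',tool(t)); print(env.sense()['tcp_pos'],env.sense()['tool_rot'])
```

```text
[ 0.58983335 -0.01863748  0.054     ] [0.58217834 0.02210329 0.054     ] [0.57097675 0.07825879 0.057     ] handle [0.6164005  0.13784348 0.164     ] nut [0.56743075 0.10243861 0.121     ] 0.06042798834415134 lever ang 35.866727259491476
axis ang 100.64154950641222 0.041453699655341056
axis ang 101.01245942035142 0.09871402172497074
origin [0.57002763 0.09971679 0.054     ] grasp [0.58059068 0.03659451 0.054     ]
tool shift [ 92.8  55.3 197.9]
[0.6187991  0.1368455  0.23433779] [-2.39404647  2.02688805 -0.003954  ]
```

Request:
{"name": "step_arm", "arguments": {
  "series": "1 45 27 0 0 0 0;1 93 55 0 0 0 0;1 93 55 0 0 0 0;1 93 55 60 0 0 0;1 93 55 110 0 0 0;1 93 55 110 0 0 0;1 93 55 110 0 0 0;1 93 55 110 0 0 0"
}}

```text
t: 10.2
tcp_pos: [0.5803, 0.0363, 0.1243]
tool_rot: [-2.396, 2.027, -0.004]
contact_force: [0.4, 0.4, -0.2]
gripper_width: 0.0852
grasp_force: 0.0
```

Run:
```python
from h import *; import pickle
c=cam('wrist'); cv2.imwrite('pics/w3.png',cv2.resize(c['frame'],(800,600))); pickle.dump(c,open('w3.pkl','wb'))
print(env.sense()['tcp_pos'],env.sense()['contact_force'],tool([.5806,.0366,.036]))
y=np.array([np.cos(np.radians(99.5)),np.sin(np.radians(99.5)),0]); o=np.array([.570,.0997,.054])
for d in(-126,-82,-64,-40): print(d,proj(c,o+y*d/1000)/.7)
```

```text
[0.58009665 0.03629015 0.12391712] [-0.27436643  0.58694836 -0.23162915] [-0.2 -0.2 87.9]
-126 [400.51756797 177.31685423]
-82 [400.37061585 269.89946583]
-64 [400.31545514 304.65175727]
-40 [400.2458879 348.4804316]
```

View pics/w3.png

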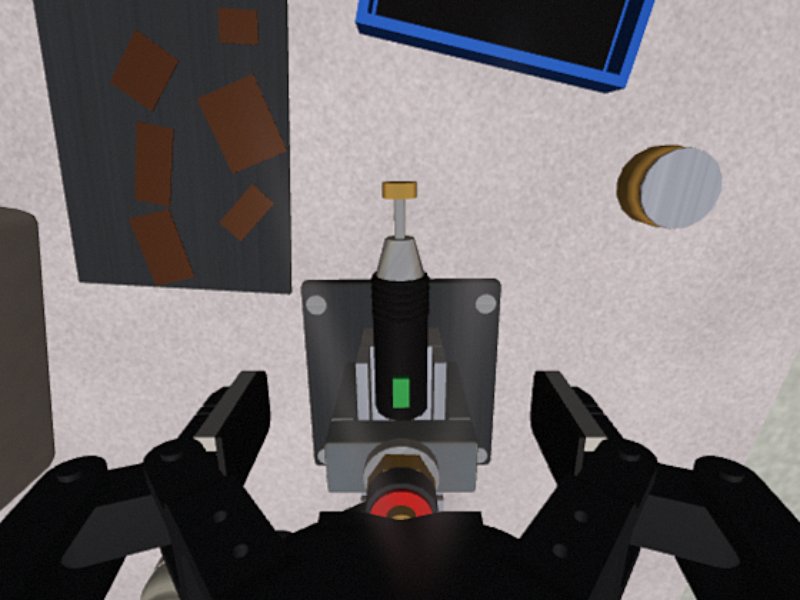

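The handpiece is centred under the tool (u = 400) with its body end at v = 272, as predicted. Going down to grip it.

Request:
{"name": "step_arm", "arguments": {
  "series": "1 3 0 40 0 0 0;1 3 0 70 0 0 0;1 3 0 87 0 0 0;1 3 0 87 0 0 0;1 3 0 87 0 0 0"
}}

```text
t: 10.88
tcp_pos: [0.5805, 0.0332, 0.0362]
tool_rot: [-2.397, 2.028, -0.003]
contact_force: [0.2, -0.2, 0.3]
gripper_width: 0.0855
grasp_force: 0.0
```

Request:
{"name": "step_arm", "arguments": {
  "series": "0.2 0 0 0 0 0 0;0.2 0 0 0 0 0 0;0.2 0 0 0 0 0 0;0.2 0 0 0 0 0 0;0.2 0 0 0 0 0 0;0.2 0 0 0 0 0 0;0.2 0 0 0 0 0 0",
  "force": 40
}}

```text
t: 11.75
tcp_pos: [0.5795, 0.033, 0.0345]
tool_rot: [-2.398, 2.029, -0.0]
contact_force: [-0.5, 0.0, 2.8]
gripper_width: 0.0268
grasp_force: 39.1
```

Request:
{"name": "step_arm", "arguments": {
  "series": "0.2 2 0 0 0 0 0;0.2 4 0 0 0 0 0;0.2 6 0 0 0 0 0;0.2 6 0 0 0 0 0"
}}

```text
t: 12.25
tcp_pos: [0.5804, 0.0268, 0.0343]
tool_rot: [2.398, -2.03, 0.0]
contact_force: [-0.1, 1.2, 2.6]
gripper_width: 0.0267
grasp_force: 39.2
```

Request:
{"name": "step_arm", "arguments": {
  "series": "0.2 4 0 -0.3 0 0 0;0.2 8 0 -0.3 0 0 0;0.2 12 0 -0.3 0 0 0;0.2 16 0 -0.3 0 0 0;0.2 16 0 -0.3 0 0 0"
}}

```text
t: 12.88
tcp_pos: [0.583, 0.0104, 0.0346]
tool_rot: [2.397, -2.03, 0.001]
contact_force: [0.4, -1.3, 1.4]
gripper_width: 0.0266
grasp_force: 39.2
```

Request:
{"name": "step_arm", "arguments": {
  "series": "0.2 5 0 0 0 0 0;0.2 10 0 0 0 0 0;0.2 15 0 0 0 0 0;0.2 20 0 0 0 0 0;0.2 20 0 0 0 0 0"
}}

```text
t: 13.5
tcp_pos: [0.5863, -0.0092, 0.0346]
tool_rot: [2.397, -2.03, 0.001]
contact_force: [0.6, -0.2, -0.6]
gripper_width: 0.0267
grasp_force: 39.2
```

Request:
{"name": "step_arm", "arguments": {
  "series": "0.2 7 0 0 0 0 0;0.2 14 0 0 0 0 0;0.2 21 0 0 0 0 0;0.2 28 0 0 0 0 0;0.2 35 0 -1 0 0 0;0.2 42 0 -2 0 0 0;0.2 48 0 -5 0 0 0;0.2 50 0 -30 0 0 0;0.2 50 0 -60 0 0 0;0.2 50 0 -60 0 0 0"
}}

```text
t: 14.75
tcp_pos: [0.5963, -0.058, 0.0979]
tool_rot: [-2.395, 2.027, -0.007]
contact_force: [0.1, -0.2, -2.6]
gripper_width: 0.027
grasp_force: 39.7
```

The handpiece is drawn out and lifted. I'm carrying it over the tray, nose towards −y and aligned with the tray.

Request:
{"name": "step_arm", "arguments": {
  "series": "0.2 30 14 0 0 0 0.04;0.2 70 32 0 0 0 0.1;0.2 110 50 0 0 0 0.15;0.2 140 64 10 0 0 0.19;0.2 161 74 25 0 0 0.19;0.2 161 74 35 0 0 0.19;0.2 161 74 35 0 0 0.19;0.2 161 74 35 0 0 0.19"
}}

```text
t: 15.75
tcp_pos: [0.5487, -0.2282, 0.06]
tool_rot: [-2.196, 2.247, -0.001]
contact_force: [0.4, -0.5, -2.3]
gripper_width: 0.0266
grasp_force: 39.6
```

Run:
```python
from h import *; import pickle
c=cam('wrist'); cv2.imwrite('pics/w4.png',cv2.resize(c['frame'],(800,600))); s=env.sense()
print(s['tcp_pos'],s['contact_force'],s['tool_rot'],s['gripper_width'])
```

```text
[ 0.54883589 -0.22822241  0.0602613 ] [ 0.52254797 -0.35815713 -1.68732495] [-2.19559347e+00  2.24637961e+00 -1.45542062e-03] 0.027021141775653176
```

View pics/w4.png

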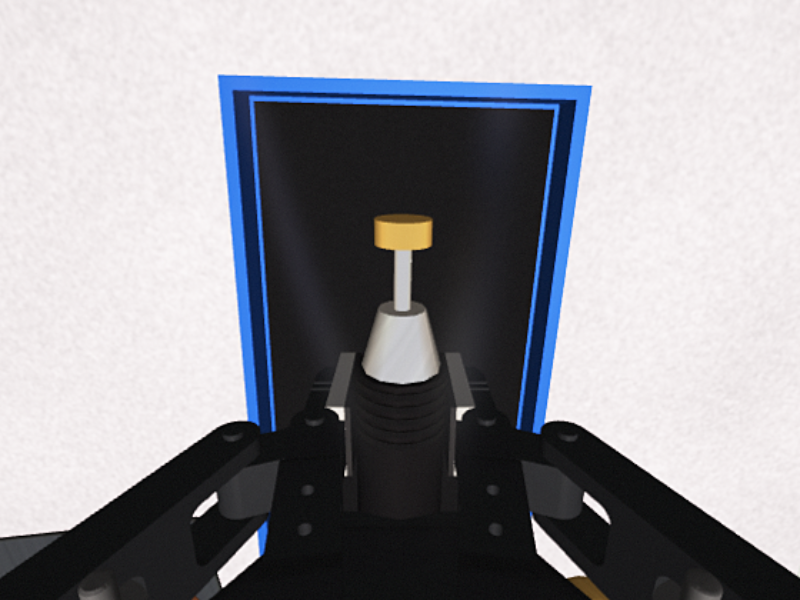

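The handpiece is centred and aligned in the tray, with the brush at (403,230) and the walls at about u = 245 and 560. I'm lowering it by feel.

Request:
{"name": "step_arm", "arguments": {
  "series": "0.2 0 0 15 0 0 0;0.2 0 0 30 0 0 0;0.2 0 0 40 0 0 0;0.2 0 0 45 0 0 0;0.2 0 0 49 0 0 0;0.2 0 0 49 0 0 0;0.2 0 0 49 0 0 0"
}}

```text
t: 16.68
tcp_pos: [0.5485, -0.2289, 0.0112]
tool_rot: [-2.194, 2.248, -0.001]
contact_force: [-0.4, -0.1, -2.0]
gripper_width: 0.0268
grasp_force: 39.6
```

Request:
{"name": "step_arm", "arguments": {
  "series": "0.2 0 0 2 0 0 0;0.2 0 0 4 0 0 0;0.2 0 0 4 0 0 0"
}}

```text
t: 17.05
tcp_pos: [0.548, -0.2288, 0.0064]
tool_rot: [2.194, -2.248, -0.0]
contact_force: [-0.2, 0.3, -1.5]
gripper_width: 0.0273
grasp_force: 39.6
```

No contact yet. I'll continue in 1 mm steps.

Request:
{"name": "step_arm", "arguments": {
  "series": "0.2 0 0 1 0 0 0;0.2 0 0 1.5 0 0 0;0.2 0 0 1.5 0 0 0"
}}

```text
t: 17.42
tcp_pos: [0.5482, -0.2288, 0.0052]
tool_rot: [2.195, -2.248, 0.0]
contact_force: [-0.8, 0.4, -3.1]
gripper_width: 0.0269
grasp_force: 39.6
```

Request:
{"name": "step_arm", "arguments": {
  "series": "0.2 0 0 0.5 0 0 0;0.2 0 0 1 0 0 0;0.2 0 0 1 0 0 0"
}}

```text
t: 17.8
tcp_pos: [0.5483, -0.2289, 0.005]
tool_rot: [2.195, -2.248, 0.001]
contact_force: [-3.7, 2.0, 6.3]
gripper_width: 0.0268
grasp_force: 43.6
```

At TCP z = 5 mm the fingertips touch the floor, while the handpiece itself is still about 4 mm above it. Rather than let it fall, I'll rest it on the far wall with the tail on the tray floor, and take a higher grip. First I'm raising it and measuring the far wall.

Request:
{"name": "step_arm", "arguments": {
  "series": "0.2 0 0 -10 0 0 0;0.2 0 0 -40 0 0 0;0.2 0 0 -65 0 0 0;0.2 0 0 -65 0 0 0;0.2 0 0 -65 0 0 0;0.2 0 0 -65 0 0 0"
}}

```text
t: 18.55
tcp_pos: [0.5474, -0.2286, 0.0675]
tool_rot: [2.194, -2.247, -0.003]
contact_force: [-0.3, 0.4, -1.5]
gripper_width: 0.0268
grasp_force: 39.7
```

Run:
```python
from h import *; import pickle
c=cam('wrist'); pickle.dump(c,open('w5.pkl','wb')); s=env.sense()
im=c['frame'].astype(int); print(s['tcp_pos'],s['tool_rot'],s['contact_force'])
blue=(im[...,0]>90)&(im[...,0]>1.6*im[...,2])
for u in (180,200,340,360):
    v=np.where(blue[:,u])[0]; 
    if len(v): print(u,v[:30], atz(c,u,v[0],.024).round(4))
for v in (120,200):
    u=np.where(blue[v])[0]; print(v,u[0],u[-1],atz(c,u[0],v,.024).round(4),atz(c,u[-1],v,.024).round(4))
```

```text
[ 0.54758844 -0.22869168  0.06777775] [ 2.19368865 -2.24711641 -0.00252192] [-0.09511447 -0.52424103 -2.66703581]
180 [ 56  57  58  59  60  61  62  63  64  65  66  68  69  70  71  72  88  89
  90  91  92  93  94  95  96  97  98  99 100 101] [ 0.5988 -0.329   0.024 ]
200 [57 58 59 60 61 62 63 64 65 66 69 70 71 72 73] [ 0.588  -0.3283  0.024 ]
340 [61 62 63 64 65 66 67 68 69 70 73 74 75 76] [ 0.5124 -0.3245  0.024 ]
360 [ 61  62  63  64  65  66  67  68  69  70  71  73  74  75  76  77 262 263
 264 265 266 267 268 269 270 271 272 273 274 275] [ 0.5015 -0.3243  0.024 ]
120 161 397 [ 0.6136 -0.2959  0.024 ] [ 0.4787 -0.2927  0.024 ]
200 168 387 [ 0.6158 -0.2482  0.024 ] [ 0.4807 -0.2449  0.024 ]
```

Request:
{"name": "step_arm", "arguments": {
  "series": "0.2 30 0 0 0 0.05 0.005;0.2 65 0 0 0 0.12 0.01;0.2 100 0 0 0 0.18 0.02;0.2 121 0 0 0 0.227 0.02;0.2 121 0 4 0 0.227 0.02;0.2 121 0 8 0 0.227 0.02;0.2 121 0 8 0 0.227 0.02;0.2 121 0 8 0 0.227 0.02"
}}

```text
t: 19.6
tcp_pos: [0.5456, -0.3494, 0.0614]
tool_rot: [2.054, -2.146, 0.237]
contact_force: [0.3, -0.3, -2.8]
gripper_width: 0.0269
grasp_force: 39.6
```

Run:
```python
from h import *
s=env.sense(); M=rotm(s['tool_rot']); print(s['tcp_pos'],s['contact_force'],M.round(3)); print(tool([s['tcp_pos'][0],-.3495,.0248+.006]), 'per mm down', (M.T@[0,0,-1]).round(3))
```

```text
[ 0.54560295 -0.349446    0.06142395] [ 0.30511832 -0.31148678 -2.76701805] [[-0.043 -0.999 -0.007]
 [-0.973  0.043 -0.225]
 [ 0.225 -0.003 -0.974]]
[-6.8  0.1 29.9] per mm down [-0.225  0.003  0.974]
```

Request:
{"name": "step_arm", "arguments": {
  "series": "0.2 -2 0 10 0 0 0;0.2 -4.5 0 20 0 0 0;0.2 -6.8 0 30 0 0 0;0.2 -6.8 0 30 0 0 0;0.2 -6.8 0 30 0 0 0"
}}

```text
t: 20.23
tcp_pos: [0.5455, -0.35, 0.0306]
tool_rot: [2.053, -2.146, 0.237]
contact_force: [0.4, -0.2, -1.8]
gripper_width: 0.0265
grasp_force: 39.6
```

Request:
{"name": "step_arm", "arguments": {
  "series": "0.2 -0.45 0 2 0 0 0;0.2 -0.9 0 4 0 0 0;0.2 -0.9 0 4 0 0 0"
}}

```text
t: 20.6
tcp_pos: [0.5452, -0.3499, 0.0261]
tool_rot: [2.053, -2.146, 0.236]
contact_force: [0.2, 0.3, -2.5]
gripper_width: 0.0265
grasp_force: 39.6
```

Request:
{"name": "step_arm", "arguments": {
  "series": "0.2 -0.2 0 1 0 0 0;0.2 -0.3 0 1.5 0 0 0;0.2 -0.3 0 1.5 0 0 0",
  "force": 25
}}

```text
t: 20.98
tcp_pos: [0.5454, -0.35, 0.0248]
tool_rot: [2.053, -2.146, 0.237]
contact_force: [0.2, 1.4, -1.2]
gripper_width: 0.027
grasp_force: 39.6
```

Request:
{"name": "step_arm", "arguments": {
  "series": "0.2 -0.1 0 0.5 0 0 0;0.2 -0.2 0 1 0 0 0;0.2 -0.2 0 1 0 0 0"
}}

```text
t: 21.35
tcp_pos: [0.5455, -0.3502, 0.0244]
tool_rot: [2.053, -2.146, 0.238]
contact_force: [-1.2, 0.4, 3.0]
gripper_width: 0.0264
grasp_force: 40.0
```

Request:
{"name": "step_arm", "arguments": {
  "series": "0.2 -0.1 0 0.5 0 0 0;0.2 -0.2 0 1 0 0 0;0.2 -0.2 0 1 0 0 0"
}}

```text
t: 21.72
tcp_pos: [0.5456, -0.3505, 0.024]
tool_rot: [2.053, -2.145, 0.238]
contact_force: [-2.7, 1.1, 5.5]
gripper_width: 0.0267
grasp_force: 40.3
```

Request:
{"name": "step_arm", "arguments": {
  "series": "0.36 0 0 0 0 0 0;0.38 0 0 0 0 0 0;0.42 0 0 0 0 0 0;0.42 0 0 0 0 0 0;0.42 0 0 0 0 0 0"
}}

```text
t: 22.35
tcp_pos: [0.5454, -0.35, 0.0226]
tool_rot: [2.053, -2.146, 0.236]
contact_force: [0.2, 0.2, 0.5]
gripper_width: 0.0361
grasp_force: 0.0
```

Request:
{"name": "step_arm", "arguments": {
  "series": "0.42 0 0 -5 0 0 0;0.42 0 0 -9 0 0 0;0.42 0 0 -9 0 0 0;0.42 0 0 -9 0 0 0;0.2 0 0 -9 0 0 0;0.2 0 0 -9 0 0 0;0.2 0 0 -9 0 0 0;0.2 0 0 -9 0 0 0",
  "force": 40
}}

```text
t: 23.35
tcp_pos: [0.5453, -0.348, 0.0314]
tool_rot: [2.053, -2.146, 0.236]
contact_force: [-1.6, 0.7, 1.2]
gripper_width: 0.0269
grasp_force: 39.2
```

Request:
{"name": "step_arm", "arguments": {
  "series": "0.2 2 0 -9 0 0 0;0.2 6 0 -26 0 0 0;0.2 10 0 -44 0 0 0;0.2 10 0 -44 0 0 0;0.2 -25 0 -53 0 -0.08 0;0.2 -65 0 -62 0 -0.16 0;0.2 -104 1 -70 0 -0.227 0;0.2 -104 1 -70 0 -0.227 0;0.2 -104 1 -70 0 -0.227 0;0.2 -104 1 -70 0 -0.227 0"
}}

```text
t: 24.6
tcp_pos: [0.5491, -0.2316, 0.0759]
tool_rot: [-2.171, 2.27, -0.002]
contact_force: [0.1, -1.2, -2.6]
gripper_width: 0.0266
grasp_force: 39.6
```

Run:
```python
from h import *; import pickle
s=env.sense(); M=rotm(s['tool_rot']); print(s['tcp_pos'],s['contact_force'],M.round(3)); 
a=cam('wrist')['frame']; b=cam('scene')['frame'][180:265,180:300]
im=np.zeros((480,800,3),np.uint8); a=cv2.resize(a,(400,300)); im[:300,:400]=a; b=cv2.resize(b,(400,283),interpolation=cv2.INTER_CUBIC); im[:283,400:]=b
cv2.imwrite('pics/w6.png',im[:300])
```

```text
[ 0.54911908 -0.23158387  0.07585776] [ 0.10950221 -1.24088942 -2.60876499] [[-0.044 -0.999  0.001]
 [-0.999  0.044 -0.001]
 [ 0.001 -0.001 -1.   ]]
```

View pics/w6.png

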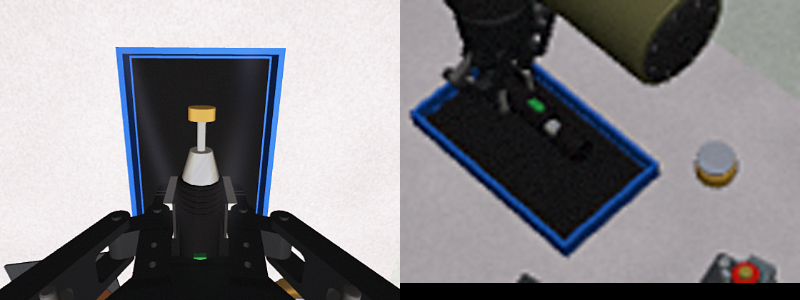

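The handpiece is centred in the tray, and the switch is now visible below the pads at (200,256). Lowering it by feel.

Request:
{"name": "step_arm", "arguments": {
  "series": "0.2 0 0 15 0 0 0;0.2 0 0 35 0 0 0;0.2 0 0 50 0 0 0;0.2 0 0 58 0 0 0;0.2 0 0 62 0 0 0;0.2 0 0 62 0 0 0;0.2 0 0 62 0 0 0"
}}

```text
t: 25.58
tcp_pos: [0.5501, -0.2311, 0.015]
tool_rot: [-2.171, 2.268, -0.004]
contact_force: [-0.9, 0.7, -2.2]
gripper_width: 0.0267
grasp_force: 39.5
```

Request:
{"name": "step_arm", "arguments": {
  "series": "0.2 0 0 1 0 0 0;0.2 0 0 2 0 0 0;0.2 0 0 2 0 0 0"
}}

```text
t: 25.95
tcp_pos: [0.5496, -0.231, 0.0122]
tool_rot: [-2.171, 2.269, -0.003]
contact_force: [-0.1, 0.8, -2.3]
gripper_width: 0.0265
grasp_force: 39.5
```

Request:
{"name": "step_arm", "arguments": {
  "series": "0.2 0 0 1 0 0 0;0.2 0 0 2 0 0 0;0.2 0 0 2 0 0 0"
}}

```text
t: 26.32
tcp_pos: [0.5496, -0.231, 0.0101]
tool_rot: [-2.171, 2.269, -0.002]
contact_force: [-0.3, 0.7, -2.1]
gripper_width: 0.0267
grasp_force: 39.5
```

Request:
{"name": "step_arm", "arguments": {
  "series": "0.2 0 0 1 0 0 0;0.2 0 0 1.5 0 0 0;0.2 0 0 1.5 0 0 0"
}}

```text
t: 26.7
tcp_pos: [0.5496, -0.231, 0.0088]
tool_rot: [-2.171, 2.269, -0.003]
contact_force: [-0.2, 0.4, -1.8]
gripper_width: 0.0265
grasp_force: 39.5
```

Request:
{"name": "step_arm", "arguments": {
  "series": "0.2 0 0 0.5 0 0 0;0.2 0 0 1 0 0 0;0.2 0 0 1 0 0 0"
}}

```text
t: 27.08
tcp_pos: [0.5497, -0.2311, 0.0079]
tool_rot: [-2.171, 2.268, -0.003]
contact_force: [-0.2, -0.1, -0.1]
gripper_width: 0.0267
grasp_force: 39.6
```

Request:
{"name": "step_arm", "arguments": {
  "series": "0.2 0 0 0.5 0 0 0;0.2 0 0 1 0 0 0;0.2 0 0 1 0 0 0"
}}

```text
t: 27.45
tcp_pos: [0.5497, -0.2311, 0.0071]
tool_rot: [-2.171, 2.268, -0.003]
contact_force: [-0.6, -1.2, 0.5]
gripper_width: 0.0262
grasp_force: 39.8
```

Request:
{"name": "step_arm", "arguments": {
  "series": "0.2 0 0 0.4 0 0 0;0.2 0 0 0.8 0 0 0;0.2 0 0 0.8 0 0 0"
}}

```text
t: 27.82
tcp_pos: [0.5498, -0.2312, 0.0071]
tool_rot: [-2.172, 2.268, -0.004]
contact_force: [-3.7, 0.5, 7.0]
gripper_width: 0.0261
grasp_force: 40.3
```

The handpiece is firmly down, as predicted. Letting go.

Request:
{"name": "step_arm", "arguments": {
  "series": "0.34 0 0 0 0 0 0;0.37 0 0 0 0 0 0;0.45 0 0 0 0 0 0;0.55 0 0 -1 0 0 0;0.6 0 0 -2 0 0 0;0.6 0 0 -2 0 0 0;0.6 0 0 -30 0 0 0;0.6 0 0 -80 0 0 0;0.6 0 0 -140 0 0 0;0.6 0 0 -140 0 0 0"
}}

```text
t: 29.08
tcp_pos: [0.5519, -0.2319, 0.1529]
tool_rot: [-2.168, 2.264, -0.017]
contact_force: [-0.1, 1.3, 0.1]
gripper_width: 0.0512
grasp_force: 0.0
```

Request:
{"name": "step_arm", "arguments": {
  "series": "0.6 -20 0 0 0 0 0;0.6 -40 0 -20 0 0 0;0.6 -40 0 -20 0 0 0;0.6 -40 0 -20 0 0 0;0.6 -40 0 -20 0 0 0;0.6 -40 0 -20 0 0 0;0.6 -40 0 -20 0 0 0"
}}

```text
t: 29.95
tcp_pos: [0.5509, -0.1912, 0.1657]
tool_rot: [-2.171, 2.269, -0.002]
contact_force: [0.1, -0.1, 0.8]
gripper_width: 0.0516
grasp_force: 0.0
```

Run:
```python
from h import *
s=env.sense(); print(s['tcp_pos'],s['contact_force'],abs(s['qvel']).max())
a=cv2.resize(cam('wrist')['frame'],(400,300)); b=cv2.resize(cam('top')['frame'],(400,300))
cv2.imwrite('pics/w7.png',np.hstack([a,b]))
```

```text
[ 0.55087913 -0.19124717  0.16568584] [ 0.12356339 -0.08237475  0.84883155] 0.003119340557580577
```

View pics/w7.png

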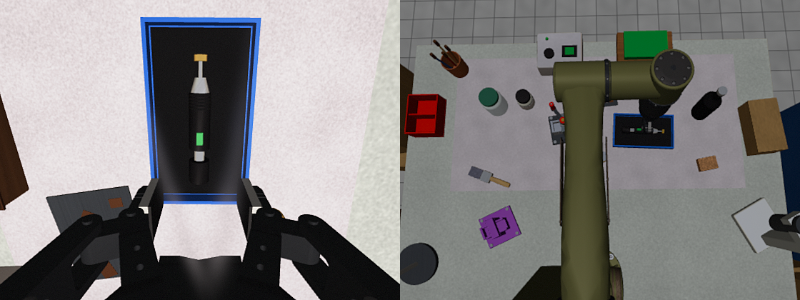

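The handpiece lies flat inside the tray, running from (200,57) to (198,183). Everything else is where it was and the gripper is clear, so I'm handing in.

```bash
python3 -c "
from cell import env
print(env.hand_in())"
```

```text
the job is handed in; nothing more can be done
None
```

I loosened the clamp to its open stop without straining the lever (about 10 N at most), drew the handpiece straight out, laid it flat in the blue tray and let go. It rested briefly on the tray's end wall so I could take a higher grip and not drop it. I handed the job in at about 30 s; no verdict was shown.

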